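Deal shortbread bars onto two trays

ROBOT

A 6-joint arm with a two-finger parallel gripper is mounted at the origin on a cart in front of the work surface, level with it; the furniture and walls round the work are solid. World frame = base frame: x ahead of the robot, y to its left, z up, the work surface at z = 0. Lengths are in m, angles in rad, forces in N, time in s.
With the tool pointing down it reaches from about 0.225 to 0.725 m from the base axis. Payload 3.1 kg.
Tool frame: the origin (TCP) lies at the very end of the fingers, on their centre line; the grasp point (between the pads) lies 19 mm behind it (bot.hold_point_z is the distance from the TCP to the grasp point, in m); z points along the fingers, y is the line along which they close (so a half turn about z gives the same grasp; the last joint's range is limited). The gripper opens to 85 mm and grips with 20 to 120 N. Pads are 22 mm wide; open, the fingers measure 114 mm over their backs; the gripper's body (76 mm by 85 mm) begins 54 mm behind the grasp point. The pads swing forward as they close: fully open they stand 13 mm farther back than shut.
Start: joints at [0.973, 0.048, 0.099, 1.622, 0, 1.443], TCP at [0.238, 0.468, 0.231] pointing down, gripper open.
Joint ranges: [-2.91, 2.91], [-0.99, 1.94], [-1.21, 1.42], [-2.12, 2.29], [-1.49, 1.47], [-3.14, 3.14]. Speed limits (rad/s): [2.79, 2.79, 3.14, 3.14, 3.14, 3.14].

INTERFACE

Orientations are given as a 3x3 rotation matrix whose columns are the frame's x, y, z axes.
In Python, from plant import bot gives the robot as it stands. The module is installed in compiled form; this text tells all that it offers.
- The arm moves only by the tool arm_command, never from a script. Its argument "motion" is a list of rows, each an object with "delta_pos": the shift along the tool's x, y, z scaled (see below), a list of three; "dr": the turn, a rotation vector about the tool's x, y, z scaled (see below), a list of three; "claw": the opening, from -1 (shut) to 1 (fully open). In form: [{"delta_pos": [x, y, z], "dr": [ax, ay, az], "claw": claw}, ...]. A call has 1 to 5 rows; each row is the pose to reach, as a shift and turn from the pose commanded when the call began, along the tool's axes at that moment; what a row does not reach only later rows make up. The controller multiplies each number of a shift by 500 mm and each number of a turn by 60 degrees. A row lasts 1/8 s, in which the tool goes at most 62.5 mm and 10.7 degrees, less where a joint would pass 70% of its speed; a pose out of reach is approached as far as the arm can. A call with a number of a shift or a turn outside -1 to 1 is refused whole. A call with a gripper value outside its range is refused whole. The fingers move at their own pace and stop on an object; the grip force is fixed at half the most. Time passes only in rows, so rows that repeat a pose let the fingers close. It gives the time, the measured TCP pose, the force, the opening and the grip force at its end, in the units of the state.
- bot.sense(): the state, without advancing time (a new reading comes with each control period).
- bot.read_camera(name): name is "scene" or "top" or "wrist"; returns the picture (400x640x3 uint8, red, green, blue); there is no depth.
- bot.camera_model(name): a dict with "vfov" (degrees; the focal length in pixels is half the picture's height over the tangent of half this angle, whatever the lens; pixels are square), "cx", "cy" (the principal point, pixels), "T" (4x4, takes a point from camera to world coordinates). Camera axes: x right, y up, looking along -z (the intrinsics and any distortion apply to the point x, -y, -z); pixel columns grow to the right and rows downward; lengths in m; the calibration is good to about 2 mm. A picture is of the moment at which its call begins: read the wrist's pose just before it. camera_model takes no time and is no camera call; for the wrist camera it gives the pose at the moment of the call.
- bot.close_job(): hands the job in; it is judged then, once.
The state is a dict: "time_s": time; "joint_positions": joint angles; "dq": joint speeds; "effort": joint torques, N m; "eef_pos": TCP position; "eef_rot": TCP orientation; "wrist_force": force on the tool from outside, world axes, zero at the start; "ft_torque": the same for the moment, N m; "opening": opening from 0.0 (shut) to 1.0 (fully open); "grip_force": force on a finger pad.
Only numpy, scipy, OpenCV 4.12 (cv2) and the standard library are available. Lean on these libraries where they do the work, as an engineer would, in place of code of your own. Each camera call takes 0.05 s, during which the arm holds its last target. There are 200 camera calls.

TASK

Share out the four shortbread bars stacked on the wire cooling rack between the round tray and the square tray: take one bar at a time from the top of the stack and deal them in turn - round, square, round, square - so that each tray ends with two, while the bars still to be dealt stay on the rack. Set each bar down gently, without dropping it, flat on the tray's floor and beside, not on top of, the other bar. Leave the other things on the worktop where they are.

Things in the scene. Friction and masses are not known exactly. Their poses are not given: they have to be found in the camera images.
- bar1_mid (a point): centre (half-way up) of the shortbread bar that is top in the stack at the start; a pale brown bar 90 x 36 x 22 mm (x along its length, y along its width, z up when it lies flat), pricked with two rows of small dots, about 60 g
- bar1: the same shortbread bar (top at the start); its origin is the centre of its underside
- bar2_mid (a point): centre (half-way up) of the shortbread bar that is second from the top in the stack at the start; a pale brown bar 90 x 36 x 22 mm (x along its length, y along its width, z up when it lies flat), pricked with two rows of small dots, about 60 g
- bar2: the same shortbread bar (second from the top at the start); its origin is the centre of its underside
- bar3_mid (a point): centre (half-way up) of the shortbread bar that is third from the top in the stack at the start; a pale brown bar 90 x 36 x 22 mm (x along its length, y along its width, z up when it lies flat), pricked with two rows of small dots, about 60 g
- bar3: the same shortbread bar (third from the top at the start); its origin is the centre of its underside
- bar4_mid (a point): centre (half-way up) of the shortbread bar that is bottom in the stack at the start; a pale brown bar 90 x 36 x 22 mm (x along its length, y along its width, z up when it lies flat), pricked with two rows of small dots, about 60 g
- bar4: the same shortbread bar (bottom at the start); its origin is the centre of its underside
- rack: steel wire cooling rack, 160 x 120 mm (x, y), top 20 mm above the worktop, does not move; origin on the worktop under its centre. The four bars are stacked over its centre, each turned and shifted slightly against the next, length roughly along the rack's x
- round_floor (a point): centre of the floor (upper face) of the round wooden tray, 190 mm across outside, 176 mm across its flat floor; floor 8 mm above the worktop, the low rim rises 8 mm above the floor; fixed to the worktop. Two bars fit side by side, lengths along the point's x, centred 36 mm to either side of the middle
- square_floor (a point): centre of the floor (upper face) of the square wooden tray, 180 x 180 mm outside, 164 x 164 mm floor, sides along x and y; floor 8 mm above the worktop, the low rim rises 8 mm above the floor; fixed to the worktop. Two bars fit side by side, lengths along the point's x, centred 36 mm to either side of the middle
- salt_shaker: bystander, to be left alone: glass salt shaker with a grey cap, 44 mm wide, 90 mm tall; origin at the centre of its underside
- garlic: bystander, to be left alone: bulb of garlic, 56 mm across; origin at the centre of its underside
- pepper_mill: bystander, to be left alone: dark wooden pepper mill, 58 mm wide, 170 mm tall; origin at the centre of its underside

How it is judged:
By the outcome, as a careful person would: the job done as asked, in the order asked, and still so for the second after the job is handed in, with the robot touching nothing.
It also fails if it takes over 72 s, if anything falls off the work surface, if the arm or the gripper's body presses on something with over 40 N, if the wrist force passes 120 N, or if a joint passes its speed limit or range.

## Working session

There is one attempt and no reset: what is moved stays moved. The work goes in short steps, Python scripts to look and compute and a tool call to move; the robot and the scene stay as the last step left them, time stands still between calls to the robot, and variables do not carry over. Pictures are saved under pics/ and viewed, at most 10 in all, crops included, and the job is handed in when it is done.

Besides the shell and the picture viewer there is one more tool, called after ">>>" as name(argument=value, ...), one argument or row to a line, values as JSON. arm_command: Moves the arm, as the interface text tells. Shifts and turns lie within -1 to 1; 1 stands for 500 mm of shift or 60 degrees of turn. Its arguments: {"type":"object","properties":{"motion":{"type":"array"}},"required":["motion"]}

```bash
mkdir -p pics
python3 - <<'E'
from plant import bot
import cv2
s=bot.sense(); print(s)
for n in ["top","scene"]:
    im=bot.read_camera(n); m=bot.camera_model(n); print(n,m)
    cv2.imwrite(f"pics/{n}0.png",im[:,:,::-1])
E
```

```text
{'time_s': 0.0, 'joint_positions': array([9.73208091e-01, 4.87620642e-02, 9.75774913e-02, 1.62202671e+00,
       7.75540719e-06, 1.44302152e+00]), 'dq': array([ 4.07558884e-04,  3.89353232e-05, -3.24499287e-04, -1.06697570e-03,
        3.30547950e-04,  1.52359703e-03]), 'effort': array([-1.30647786e-04, -3.38780093e+01,  3.20016074e+01,  2.01810716e-02,
        5.62561036e-05, -6.86634664e-06]), 'eef_pos': array([0.2373188 , 0.46759541, 0.23010111]), 'eef_rot': array([[-8.91652548e-01,  4.52718313e-01, -1.36518818e-03],
       [ 4.52720261e-01,  8.91650378e-01, -1.99207002e-03],
       [ 3.15423978e-04, -2.39428265e-03, -9.99997084e-01]]), 'wrist_force': array([-0.57762304, -0.63423352,  0.13649134]), 'ft_torque': array([ 0.00227004, -0.02449618,  0.00999842]), 'grip_force': 0.0, 'opening': 1.0042067608716427}
top {'vfov': 56.81489240684735, 'cx': 316.0627999980013, 'cy': 201.8397983698002, 'T': array([[-0.00222495,  0.99597211, -0.08963598,  0.49295442],
       [-0.99999523, -0.002024  ,  0.00233271, -0.00364691],
       [ 0.00214189,  0.08964075,  0.99597186,  1.1689733 ],
       [ 0.        ,  0.        ,  0.        ,  1.        ]])}
scene {'vfov': 48.72601797199649, 'cx': 320.71365077162574, 'cy': 197.34202461408373, 'T': array([[ 0.59980394,  0.38286749, -0.70260069, -0.11783205],
       [-0.80000295,  0.30361402, -0.5175073 , -0.52888465],
       [ 0.0151827 ,  0.87248554,  0.48840401,  0.60523263],
       [ 0.        ,  0.        ,  0.        ,  1.        ]])}
```

View pics/top0.png

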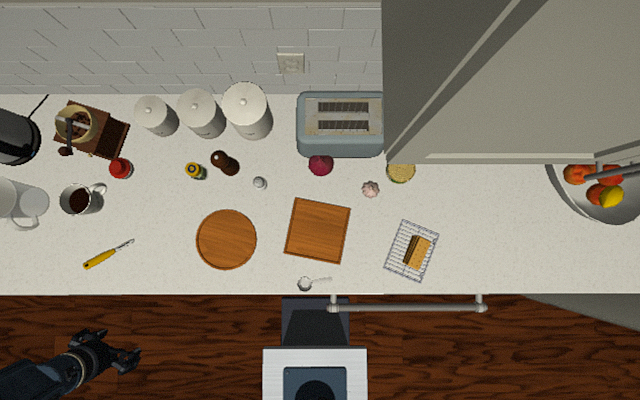

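View pics/scene0.png

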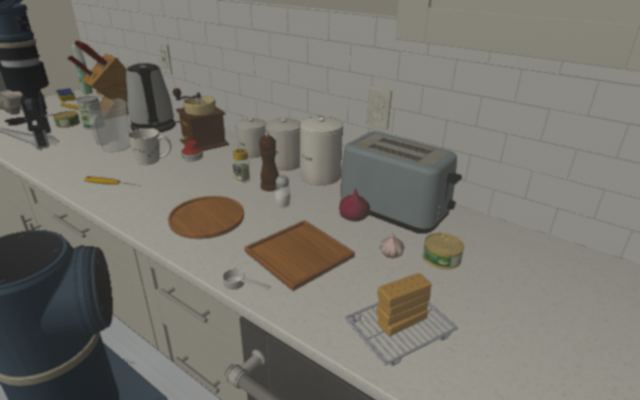

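The top view shows the round tray at about (226,239), the square tray at (318,230), and the rack at (411,250) with the stack near (418,252). The scene view confirms a four-high stack on the rack, with the garlic, shaker and mill behind the trays.

```bash
cat > h.py <<'E'
import numpy as np, cv2
from plant import bot
def ray(m,u,v):
    f=200/np.tan(np.radians(m["vfov"]/2)); T=m["T"]
    return T[:3,:3]@np.array([(u-m["cx"])/f,-(v-m["cy"])/f,-1.]),T[:3,3]
def onz(m,u,v,z):
    d,o=ray(m,u,v); return o+d*(z-o[2])/d[2]
def proj(m,p):
    f=200/np.tan(np.radians(m["vfov"]/2)); T=m["T"]
    c=T[:3,:3].T@(np.asarray(p)-T[:3,3]); return m["cx"]+f*c[0]/-c[2], m["cy"]-f*c[1]/-c[2]
def blobs(im,lo,hi,amin=200):
    hsv=cv2.cvtColor(im,cv2.COLOR_RGB2HSV); mk=cv2.inRange(hsv,lo,hi)
    mk=cv2.morphologyEx(mk,cv2.MORPH_CLOSE,np.ones((5,5)))
    cs,_=cv2.findContours(mk,cv2.RETR_EXTERNAL,cv2.CHAIN_APPROX_NONE)
    return [c for c in cs if cv2.contourArea(c)>amin]
E
python3 - <<'E'
from h import *
im=cv2.imread("pics/top0.png")[:,:,::-1].copy(); m=bot.camera_model("top")
for p in [(226,239),(318,230),(418,245),(410,250)]: print(p,cv2.cvtColor(im,cv2.COLOR_RGB2HSV)[p[1],p[0]])
sub=im.copy(); sub[:190]=255; sub[290:]=255; sub[:,:180]=255
for c in blobs(sub,(5,90,60),(25,255,255),100):
    z=0.016
    P=np.array([onz(m,*q[0],z)[:2] for q in c],np.float32)
    print(len(c),cv2.boundingRect(c),cv2.minAreaRect(P), cv2.minEnclosingCircle(P))
# rack corners
for q in [(400,219),(439,229),(424,282),(384,271)]: print(onz(m,*q,.02))
for n,q in dict(mill=(228,168),salt=(260,183),garlic=(371,189)).items(): print(n,onz(m,*q,.03))
f=cv2.resize(im[205:290,190:445],None,fx=3,fy=3,interpolation=cv2.INTER_CUBIC)
cv2.imwrite("pics/crop0.png",f[:,:,::-1])
E
```

```text
(226, 239) [ 16 205 158]
(318, 230) [ 15 200 144]
(418, 245) [ 19 169 195]
(410, 250) [ 16 171  67]
89 (403, 236, 28, 34) ((0.44195717573165894, -0.31376224756240845), (0.0605851449072361, 0.0958651602268219), 63.24093246459961) ((0.4403090178966522, -0.316925048828125), 0.05256497114896774)
170 (196, 209, 61, 61) ((0.48203492164611816, 0.2731870710849762), (0.18563434481620789, 0.18588270246982574), 1.538522720336914) ((0.48112308979034424, 0.2745431661605835), 0.09443720430135727)
220 (284, 198, 67, 67) ((0.5076242685317993, -0.008580334484577179), (0.1779908984899521, 0.17761023342609406), 78.52720642089844) ((0.506740927696228, -0.009184061549603939), 0.12329602986574173)
87 (586, 190, 38, 18) ((0.6054576635360718, -0.9127680659294128), (0.11757173389196396, 0.053614020347595215), 89.88754272460938) ((0.621195912361145, -0.9127988815307617), 0.05941462516784668)
[ 0.5422755  -0.26712124  0.02      ]
[ 0.51100824 -0.38743763  0.02      ]
[ 0.3492506  -0.33628809  0.02      ]
[ 0.3828046  -0.21438448  0.02      ]
mill [0.70191235 0.26791448 0.03      ]
salt [0.65456406 0.16767721 0.03      ]
garlic [ 0.63512065 -0.1768906   0.03      ]
```

View pics/crop0.png

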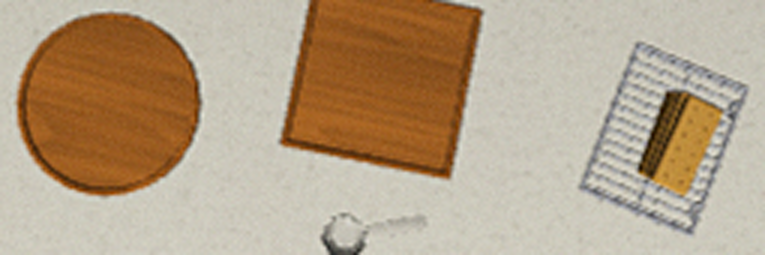

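The measured sizes match the given ones: round tray 0.187 m across at (0.482, 0.274), square tray 0.178 m at (0.508, -0.009) turned -11.5°, rack at (0.446, -0.301) with its length at about -17.5°. Next I go above the stack for a wrist view.

>>> arm_command(
  motion=[
    {"delta_pos":[-0.358,-0.4,-0.047],"dr":[0,0,0],"claw":0.5},
    {"delta_pos":[-0.358,-0.4,-0.047],"dr":[0,0,0],"claw":0.5},
    {"delta_pos":[-0.358,-0.4,-0.047],"dr":[0,0,0],"claw":0.5},
    {"delta_pos":[-0.358,-0.4,-0.047],"dr":[0,0,0],"claw":0.5},
    {"delta_pos":[-0.358,-0.4,-0.047],"dr":[0,0,0],"claw":0.5},
  ],
)

```text
time_s: 0.72
eef_pos: [0.3071, 0.2061, 0.2549]
eef_rot: [[-0.89, 0.456, 0.001], [0.456, 0.89, -0.0], [-0.001, -0.0, -1.0]]
wrist_force: [-0.2, 1.1, -0.2]
opening: 0.753
grip_force: 0.0
```

>>> arm_command(
  motion=[
    {"delta_pos":[-0.358,-0.4,-0.047],"dr":[0,0,0],"claw":0.5},
    {"delta_pos":[-0.358,-0.4,-0.047],"dr":[0,0,0],"claw":0.5},
    {"delta_pos":[-0.358,-0.4,-0.047],"dr":[0,0,0],"claw":0.5},
    {"delta_pos":[-0.358,-0.4,-0.047],"dr":[0,0,0],"claw":0.5},
    {"delta_pos":[-0.358,-0.4,-0.047],"dr":[0,0,0],"claw":0.5},
  ],
)

```text
time_s: 1.35
eef_pos: [0.376, -0.0539, 0.2778]
eef_rot: [[-0.889, 0.458, -0.001], [0.458, 0.889, -0.0], [0.0, -0.001, -1.0]]
wrist_force: [-0.4, 1.1, 0.4]
opening: 0.747
grip_force: 0.0
```

>>> arm_command(
  motion=[
    {"delta_pos":[-0.358,-0.4,-0.047],"dr":[0,0,-0.157],"claw":0.5},
    {"delta_pos":[-0.358,-0.4,-0.047],"dr":[0,0,-0.157],"claw":0.5},
    {"delta_pos":[-0.358,-0.4,-0.047],"dr":[0,0,-0.157],"claw":0.5},
    {"delta_pos":[-0.358,-0.4,-0.047],"dr":[0,0,-0.157],"claw":0.5},
    {"delta_pos":[-0.358,-0.4,-0.047],"dr":[0,0,-0.157],"claw":0.5},
  ],
)

```text
time_s: 1.98
eef_pos: [0.4448, -0.3132, 0.3]
eef_rot: [[-0.953, 0.304, -0.002], [0.304, 0.953, 0.001], [0.002, 0.0, -1.0]]
wrist_force: [0.8, 1.1, 0.2]
opening: 0.749
grip_force: 0.0
```

Run:
```python
from h import *
s=bot.sense(); print(s["time_s"],s["eef_pos"],s["eef_rot"],s["opening"],abs(s["dq"]).max())
m=bot.camera_model("wrist"); im=bot.read_camera("wrist"); print(m)
cv2.imwrite("pics/w1.png",im[:,:,::-1])
```

```text
1.975 [ 0.44477844 -0.31323163  0.29998856] [[-9.52760191e-01  3.03717550e-01 -1.91527395e-03]
 [ 3.03715959e-01  9.52762011e-01  1.07997331e-03]
 [ 2.15280711e-03  4.47256311e-04 -9.99997583e-01]] 0.7493534513040594 0.43387545708348313
{'vfov': 64.23801386232509, 'cx': 323.7762067324028, 'cy': 200.2039824915858, 'T': array([[ 3.03490622e-01, -9.02290810e-01, -3.06210282e-01,
         3.64888559e-01],
       [ 9.52834402e-01,  2.87463321e-01,  9.73213299e-02,
        -2.89047335e-01],
       [ 2.12083255e-04, -3.21303802e-01,  9.46976146e-01,
         4.42703633e-01],
       [ 0.00000000e+00,  0.00000000e+00,  0.00000000e+00,
         1.00000000e+00]])}
```

View pics/w1.png

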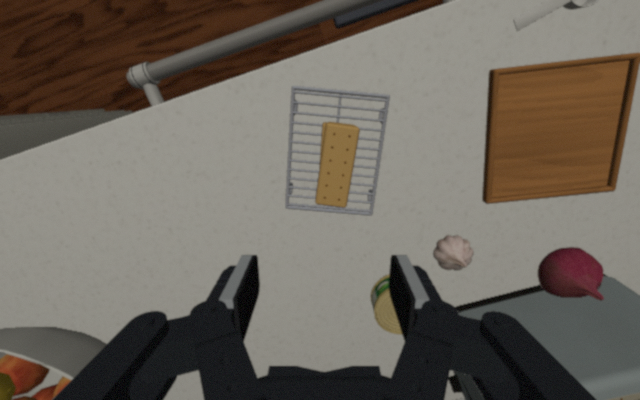

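The wrist view shows the top bar's face with corners near (323,122), (359,126), (347,208) and (316,205), plus the rack around it and the square tray at the right.

```bash
cat >> h.py <<'E'
def bar(m,im,z,ztop_mask=None):
    """fit top face of uppermost bar: contour on plane z; nearest to rack"""
    u,v=proj(m,(0.446,-0.305,z)); u,v=int(u),int(v)
    win=np.zeros(im.shape[:2],np.uint8); cv2.circle(win,(u,v),90,255,-1)
    hsv=cv2.cvtColor(im,cv2.COLOR_RGB2HSV)
    mk=cv2.inRange(hsv,(12,90,150),(28,255,255))&win
    mk=cv2.morphologyEx(mk,cv2.MORPH_CLOSE,np.ones((5,5)))
    c=max(cv2.findContours(mk,cv2.RETR_EXTERNAL,cv2.CHAIN_APPROX_NONE)[0],key=cv2.contourArea)
    P=np.array([onz(m,*q[0],z)[:2] for q in c],np.float32)
    r=cv2.minAreaRect(P); b=cv2.boxPoints(r)
    e=max((b[1]-b[0],b[2]-b[1]),key=np.linalg.norm)
    a=np.degrees(np.arctan2(e[1],e[0])); a=(a+90)%180-90
    return np.array(r[0]),sorted(r[1]),a,c
def go(target,yaw_len):
    """shift/turn (scaled) to TCP target with bar length direction yaw_len (deg)"""
    s=bot.sense(); R=s["eef_rot"]; d=R.T@(np.asarray(target)-s["eef_pos"])
    cur=np.degrees(np.arctan2(R[1,1],R[0,1])); w=(yaw_len+90-cur+180)%360-180
    print("t",s["time_s"],"at",s["eef_pos"].round(4),"y",round(cur,2),"-> delta",(d/.5).round(4),"drz",round(-w/60,4))
E
python3 - <<'E'
from h import *
m=bot.camera_model("wrist"); s=bot.sense(); print(s["eef_pos"],s["time_s"],abs(s["dq"]).max())
im=bot.read_camera("wrist")
c,sz,a,ct=bar(m,im,.108); print(c,sz,a,cv2.boundingRect(ct))
T=m["T"]
# rack corners from the view, at z=.02
for q in [(292,88),(389,97),(372,214),(287,207)]: print(onz(m,*q,.02).round(4))
mt=bot.camera_model("top"); it=cv2.imread("pics/top0.png")[:,:,::-1].copy()
hs=cv2.cvtColor(it,cv2.COLOR_RGB2HSV); mk=cv2.inRange(hs,(12,90,150),(28,255,255)); mk[:230]=0;mk[275:]=0;mk[:,:400]=0;mk[:,440:]=0
P=np.array([onz(mt,x,y,.108)[:2] for y,x in np.argwhere(mk)],np.float32); print("top",cv2.minAreaRect(P),P.mean(0))
go((c[0],c[1],.16),a)
E
```

```text
[ 0.44518257 -0.31485852  0.29962147] 2.025 0.06984302762828563Traceback (most recent call last):
  File "<stdin>", line 4, in <module>
  File "h.py", line 23, in bar
    c=max(cv2.findContours(mk,cv2.RETR_EXTERNAL,cv2.CHAIN_APPROX_NONE)[0],key=cv2.contourArea)
ValueError: max() iterable argument is empty
```

```bash
python3 - <<'E'
from h import *
im=cv2.imread("pics/w1.png")[:,:,::-1].copy(); h=cv2.cvtColor(im,cv2.COLOR_RGB2HSV)
for v in (140,166,190): print([tuple(h[v,u]) for u in range(310,370,6)])
E
sed -i 's/(12,90,150),(28,255,255))&win/(12,90,120),(28,255,255))\&win/' h.py
python3 - <<'E'
from h import *
m=bot.camera_model("wrist")
im=bot.read_camera("wrist")
c,sz,a,ct=bar(m,im,.108); print(c,sz,a,cv2.boundingRect(ct))
for q in [(292,88),(389,97),(372,214),(287,207)]: print(onz(m,*q,.02).round(4))
mt=bot.camera_model("top"); it=cv2.imread("pics/top0.png")[:,:,::-1].copy()
hs=cv2.cvtColor(it,cv2.COLOR_RGB2HSV); mk=cv2.inRange(hs,(12,90,150),(28,255,255)); mk[:230]=0;mk[275:]=0;mk[:,:400]=0;mk[:,440:]=0
P=np.array([onz(mt,x,y,.108)[:2] for y,x in np.argwhere(mk)],np.float32); print("top",cv2.minAreaRect(P),P.mean(0))
go((c[0],c[1],.16),a)
E
```

```text
[(np.uint8(27), np.uint8(17), np.uint8(147)), (np.uint8(23), np.uint8(20), np.uint8(150)), (np.uint8(18), np.uint8(117), np.uint8(120)), (np.uint8(18), np.uint8(134), np.uint8(139)), (np.uint8(18), np.uint8(136), np.uint8(137)), (np.uint8(18), np.uint8(133), np.uint8(138)), (np.uint8(18), np.uint8(133), np.uint8(138)), (np.uint8(19), np.uint8(138), np.uint8(137)), (np.uint8(18), np.uint8(36), np.uint8(129)), (np.uint8(24), np.uint8(19), np.uint8(137))]
[(np.uint8(24), np.uint8(17), np.uint8(148)), (np.uint8(24), np.uint8(17), np.uint8(150)), (np.uint8(18), np.uint8(133), np.uint8(134)), (np.uint8(19), np.uint8(135), np.uint8(136)), (np.uint8(18), np.uint8(132), np.uint8(137)), (np.uint8(19), np.uint8(136), np.uint8(135)), (np.uint8(19), np.uint8(132), np.uint8(135)), (np.uint8(18), np.uint8(122), np.uint8(117)), (np.uint8(120), np.uint8(2), np.uint8(120)), (np.uint8(15), np.uint8(4), np.uint8(129))]
[(np.uint8(26), np.uint8(15), np.uint8(135)), (np.uint8(18), np.uint8(55), np.uint8(107)), (np.uint8(18), np.uint8(134), np.uint8(137)), (np.uint8(19), np.uint8(132), np.uint8(137)), (np.uint8(18), np.uint8(131), np.uint8(136)), (np.uint8(19), np.uint8(135), np.uint8(136)), (np.uint8(19), np.uint8(136), np.uint8(135)), (np.uint8(23), np.uint8(15), np.uint8(140)), (np.uint8(23), np.uint8(16), np.uint8(148)), (np.uint8(21), np.uint8(18), np.uint8(142))]
[ 0.43938419 -0.29997903] [0.03761706128716469, 0.08928470313549042] -25.2248 (315, 123, 44, 84)
[ 0.3481 -0.3245  0.02  ]
[ 0.3954 -0.2115  0.02  ]
[ 0.542  -0.2726  0.02  ]
[ 0.4954 -0.3842  0.02  ]
top ((0.44220995903015137, -0.29498448967933655), (0.04266700893640518, 0.08780018240213394), 61.895137786865234) [ 0.44057763 -0.2983692 ]
t 2.125 at [ 0.4446 -0.3107  0.3005] y 72.4 -> delta [0.0157 0.017  0.281 ] drz 0.127
```

The bar measures 37.6 x 89.3 mm, centred at (0.439, -0.300) and turned -25.2°, so the fix agrees with the given size. Approaching it now.

>>> arm_command(
  motion=[
    {"delta_pos":[0.016,0.017,0.281],"dr":[0,0,0.127],"claw":0.5},
    {"delta_pos":[0.016,0.017,0.281],"dr":[0,0,0.127],"claw":0.5},
    {"delta_pos":[0.016,0.017,0.281],"dr":[0,0,0.127],"claw":0.5},
    {"delta_pos":[0.016,0.017,0.281],"dr":[0,0,0.127],"claw":0.5},
  ],
)

```text
time_s: 2.62
eef_pos: [0.4398, -0.2986, 0.1618]
eef_rot: [[-0.906, 0.424, -0.0], [0.424, 0.906, 0.0], [0.0, 0.0, -1.0]]
wrist_force: [0.4, 0.1, 0.0]
opening: 0.748
grip_force: 0.0
```

>>> arm_command(
  motion=[
    {"delta_pos":[0,0,0.06],"dr":[0,0,0],"claw":0.5},
    {"delta_pos":[0,0,0.11],"dr":[0,0,0],"claw":0.5},
    {"delta_pos":[0,0,0.144],"dr":[0,0,0],"claw":0.5},
    {"delta_pos":[0,0,0.144],"dr":[0,0,0],"claw":0.5},
  ],
)

```text
time_s: 3.12
eef_pos: [0.4407, -0.3001, 0.0907]
eef_rot: [[-0.905, 0.424, 0.001], [0.424, 0.905, -0.001], [-0.002, -0.001, -1.0]]
wrist_force: [-0.2, 0.2, 0.6]
opening: 0.745
grip_force: 0.0
```

Run:
```python
from h import *
go((.4394,-.300,.088),-25.2)
im=bot.read_camera("wrist"); cv2.imwrite("pics/w2.png",im[:,:,::-1])
```

```text
t 3.125 at [ 0.4407 -0.3001  0.0907] y 64.89 -> delta [ 0.0024 -0.0008  0.0054] drz 0.0015
```

View pics/w2.png

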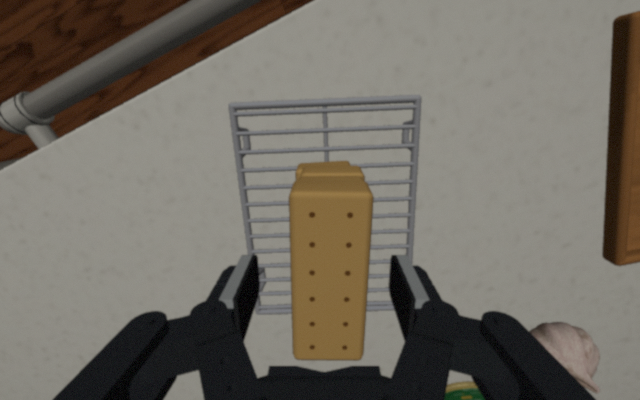

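The bar lies squarely between the pads (columns 290-370, midway between the fingers), with bar 2 peeking out behind its far end. I close and lift.

>>> arm_command(
  motion=[
    {"delta_pos":[0,0,0.004],"dr":[0,0,0],"claw":0.2},
    {"delta_pos":[0,0,0.004],"dr":[0,0,0],"claw":-1},
    {"delta_pos":[0,0,0.004],"dr":[0,0,0],"claw":-1},
    {"delta_pos":[0,0,0.004],"dr":[0,0,0],"claw":-1},
    {"delta_pos":[0,0,0.004],"dr":[0,0,0],"claw":-1},
  ],
)

```text
time_s: 3.8
eef_pos: [0.4405, -0.3001, 0.0886]
eef_rot: [[-0.905, 0.424, 0.002], [0.424, 0.905, -0.002], [-0.002, -0.001, -1.0]]
wrist_force: [0.7, 0.6, 5.4]
opening: 0.411
grip_force: 60.6
```

>>> arm_command(
  motion=[
    {"delta_pos":[0,0,-0.02],"dr":[0,0,0],"claw":-1},
    {"delta_pos":[0,0,-0.06],"dr":[0,0,0],"claw":-1},
    {"delta_pos":[0,0,-0.12],"dr":[0,0,0],"claw":-1},
  ],
)

```text
time_s: 4.18
eef_pos: [0.4385, -0.2985, 0.1462]
eef_rot: [[-0.905, 0.425, -0.003], [0.425, 0.905, 0.003], [0.004, 0.001, -1.0]]
wrist_force: [-0.2, 0.7, -0.3]
opening: 0.407
grip_force: 59.8
```

Run:
```python
from h import *
s=bot.sense(); print(s["grip_force"],s["opening"]*85)
im=bot.read_camera("wrist"); cv2.imwrite("pics/w3.png",im[:,:,::-1])
# targets: tray axes -11.5; offset +-34 across (dir 78.5)
n=np.array([np.cos(np.radians(78.5)),np.sin(np.radians(78.5))])
for k,c in dict(R=(.482,.274),S=(.508,-.009)).items(): print(k,c+34e-3*n,c-34e-3*n)
b=np.array((.482,.274))+34e-3*n
go((*b,.12),-11.5)
```

```text
59.81517434120178 34.55991076714201
R [0.48877851 0.30731744] [0.47522149 0.24068256]
S [0.51477851 0.02431744] [ 0.50122149 -0.04231744]
t 4.225 at [ 0.4408 -0.3005  0.1518] y 64.88 -> delta [0.4294 1.1414 0.0602] drz -0.227
```

View pics/w3.png

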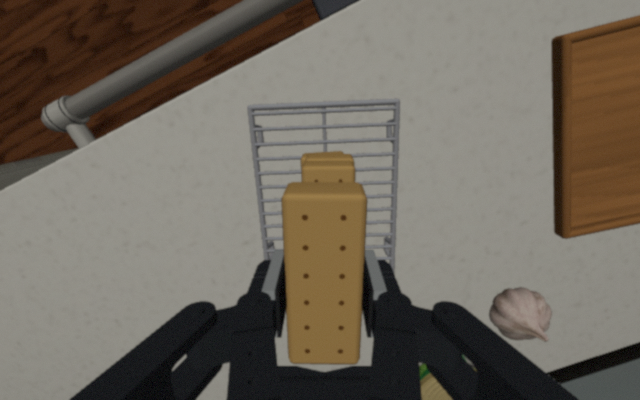

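The bar is held square (34.6 mm opening, 60 N), and bar 2 stayed put below. I carry it to the round tray at (0.489, 0.307).

>>> arm_command(
  motion=[
    {"delta_pos":[0.143,0.38,0],"dr":[0,0,0],"claw":-1},
    {"delta_pos":[0.143,0.38,0],"dr":[0,0,0],"claw":-1},
    {"delta_pos":[0.143,0.38,0],"dr":[0,0,0],"claw":-1},
    {"delta_pos":[0.143,0.38,0],"dr":[0,0,0],"claw":-1},
  ],
)

```text
time_s: 4.72
eef_pos: [0.4551, -0.0939, 0.1468]
eef_rot: [[-0.907, 0.42, -0.001], [0.42, 0.907, 0.001], [0.002, 0.0, -1.0]]
wrist_force: [-0.3, -0.8, -1.0]
opening: 0.408
grip_force: 60.1
```

>>> arm_command(
  motion=[
    {"delta_pos":[0.143,0.38,0],"dr":[0,0,0],"claw":-1},
    {"delta_pos":[0.143,0.38,0],"dr":[0,0,0],"claw":-1},
    {"delta_pos":[0.143,0.38,0],"dr":[0,0,0],"claw":-1},
    {"delta_pos":[0.143,0.38,0],"dr":[0,0,0],"claw":-1},
  ],
)

```text
time_s: 5.22
eef_pos: [0.4715, 0.1077, 0.1469]
eef_rot: [[-0.907, 0.421, -0.001], [0.421, 0.907, -0.0], [0.001, -0.0, -1.0]]
wrist_force: [0.3, 0.3, -0.9]
opening: 0.407
grip_force: 60.3
```

>>> arm_command(
  motion=[
    {"delta_pos":[0.143,0.381,0],"dr":[0,0,-0.227],"claw":-1},
    {"delta_pos":[0.143,0.381,0],"dr":[0,0,-0.227],"claw":-1},
    {"delta_pos":[0.143,0.381,0],"dr":[0,0,-0.227],"claw":-1},
    {"delta_pos":[0.143,0.381,0],"dr":[0,0,-0.227],"claw":-1},
    {"delta_pos":[0.143,0.381,0],"dr":[0,0,-0.227],"claw":-1},
  ],
)

```text
time_s: 5.85
eef_pos: [0.4881, 0.3075, 0.1466]
eef_rot: [[-0.98, 0.199, -0.001], [0.199, 0.98, -0.002], [0.0, -0.002, -1.0]]
wrist_force: [0.0, -0.7, -0.9]
opening: 0.407
grip_force: 60.5
```

Run:
```python
from h import *
go((.4888,.3073,.022),-11.5)
```

```text
t 5.85 at [0.4881 0.3075 0.1466] y 78.52 -> delta [-0.0017  0.0004  0.2491] drz 0.0004
```

>>> arm_command(
  motion=[
    {"delta_pos":[-0.001,0,0.1],"dr":[0,0,0],"claw":-1},
    {"delta_pos":[-0.001,0,0.18],"dr":[0,0,0],"claw":-1},
    {"delta_pos":[-0.001,0,0.23],"dr":[0,0,0],"claw":-1},
    {"delta_pos":[-0.001,0,0.259],"dr":[0,0,0],"claw":-1},
    {"delta_pos":[-0.001,0,0.259],"dr":[0,0,0],"claw":-1},
  ],
)

```text
time_s: 6.48
eef_pos: [0.4878, 0.3061, 0.0169]
eef_rot: [[-0.98, 0.201, -0.002], [0.201, 0.98, -0.001], [0.002, -0.002, -1.0]]
wrist_force: [-0.5, 0.6, -0.6]
opening: 0.407
grip_force: 60.5
```

>>> arm_command(
  motion=[
    {"delta_pos":[0,0,0.002],"dr":[0,0,0],"claw":-1},
    {"delta_pos":[0,0,0.004],"dr":[0,0,0],"claw":-1},
  ],
)

```text
time_s: 6.72
eef_pos: [0.4896, 0.3085, 0.0176]
eef_rot: [[-0.98, 0.199, 0.003], [0.199, 0.98, 0.001], [-0.003, 0.002, -1.0]]
wrist_force: [0.6, 0.2, -0.5]
opening: 0.407
grip_force: 60.5
```

>>> arm_command(
  motion=[
    {"delta_pos":[0,0,0.002],"dr":[0,0,0],"claw":-1},
    {"delta_pos":[0,0,0.003],"dr":[0,0,0],"claw":-1},
  ],
)

```text
time_s: 6.98
eef_pos: [0.4884, 0.3083, 0.0147]
eef_rot: [[-0.98, 0.199, 0.001], [0.199, 0.98, 0.0], [-0.0, 0.0, -1.0]]
wrist_force: [-0.4, -0.4, -1.6]
opening: 0.406
grip_force: 60.5
```

>>> arm_command(
  motion=[
    {"delta_pos":[0,0,0.002],"dr":[0,0,0],"claw":-1},
    {"delta_pos":[0,0,0.004],"dr":[0,0,0],"claw":-1},
    {"delta_pos":[0,0,0.004],"dr":[0,0,0],"claw":-1},
  ],
)

```text
time_s: 7.35
eef_pos: [0.4881, 0.308, 0.0121]
eef_rot: [[-0.98, 0.199, -0.0], [0.199, 0.98, -0.0], [0.0, -0.0, -1.0]]
wrist_force: [-0.9, -0.8, -1.2]
opening: 0.414
grip_force: 60.5
```

>>> arm_command(
  motion=[
    {"delta_pos":[0,0,0.002],"dr":[0,0,0],"claw":-1},
    {"delta_pos":[0,0,0.003],"dr":[0,0,0],"claw":-1},
    {"delta_pos":[0,0,0.003],"dr":[0,0,0],"claw":-1},
  ],
)

```text
time_s: 7.72
eef_pos: [0.4883, 0.308, 0.0109]
eef_rot: [[-0.98, 0.199, 0.0], [0.199, 0.98, 0.0], [-0.0, 0.0, -1.0]]
wrist_force: [-0.7, -0.4, -1.2]
opening: 0.408
grip_force: 60.6
```

>>> arm_command(
  motion=[
    {"delta_pos":[0,0,0.002],"dr":[0,0,0],"claw":-1},
    {"delta_pos":[0,0,0.002],"dr":[0,0,0],"claw":-1},
  ],
)

```text
time_s: 7.98
eef_pos: [0.4883, 0.3081, 0.0107]
eef_rot: [[-0.98, 0.199, 0.0], [0.199, 0.98, 0.0], [-0.0, 0.0, -1.0]]
wrist_force: [-2.0, -0.4, 6.2]
opening: 0.405
grip_force: 61.1
```

Contact at z = 0.0107 (6 N). I release with a small opening, lift and go back to look at the stack.

>>> arm_command(
  motion=[
    {"delta_pos":[0,0,0],"dr":[0,0,0],"claw":0.0},
    {"delta_pos":[0,0,0],"dr":[0,0,0],"claw":0.25},
    {"delta_pos":[0,0,0],"dr":[0,0,0],"claw":0.25},
  ],
)

```text
time_s: 8.35
eef_pos: [0.4882, 0.308, 0.0094]
eef_rot: [[-0.98, 0.199, -0.0], [0.199, 0.98, -0.0], [0.0, -0.0, -1.0]]
wrist_force: [-0.4, -0.3, -0.1]
opening: 0.622
grip_force: 0.0
```

>>> arm_command(
  motion=[
    {"delta_pos":[0,0,-0.03],"dr":[0,0,0],"claw":0.25},
    {"delta_pos":[0,0,-0.1],"dr":[0,0,0],"claw":0.25},
    {"delta_pos":[0,0,-0.22],"dr":[0,0,0],"claw":0.25},
    {"delta_pos":[0,0,-0.28],"dr":[0,0,0],"claw":0.25},
  ],
)

```text
time_s: 8.85
eef_pos: [0.4901, 0.3089, 0.1552]
eef_rot: [[-0.98, 0.199, 0.006], [0.199, 0.98, 0.003], [-0.006, 0.004, -1.0]]
wrist_force: [0.1, -0.3, -0.5]
opening: 0.625
grip_force: 0.0
```

>>> arm_command(
  motion=[
    {"delta_pos":[-0.052,-0.405,-0.067],"dr":[0,0,0],"claw":0.5},
    {"delta_pos":[-0.052,-0.405,-0.067],"dr":[0,0,0],"claw":0.5},
    {"delta_pos":[-0.052,-0.405,-0.067],"dr":[0,0,0],"claw":0.5},
    {"delta_pos":[-0.052,-0.405,-0.067],"dr":[0,0,0],"claw":0.5},
  ],
)

```text
time_s: 9.35
eef_pos: [0.4737, 0.1015, 0.1857]
eef_rot: [[-0.979, 0.203, 0.003], [0.203, 0.979, -0.001], [-0.003, 0.0, -1.0]]
wrist_force: [0.6, 0.1, -0.2]
opening: 0.753
grip_force: 0.0
```

>>> arm_command(
  motion=[
    {"delta_pos":[-0.052,-0.405,-0.067],"dr":[0,0,0],"claw":0.5},
    {"delta_pos":[-0.052,-0.405,-0.067],"dr":[0,0,0],"claw":0.5},
    {"delta_pos":[-0.052,-0.405,-0.067],"dr":[0,0,0],"claw":0.5},
    {"delta_pos":[-0.052,-0.405,-0.067],"dr":[0,0,0],"claw":0.5},
  ],
)

```text
time_s: 9.85
eef_pos: [0.4585, -0.1027, 0.219]
eef_rot: [[-0.979, 0.204, 0.003], [0.204, 0.979, -0.002], [-0.003, -0.001, -1.0]]
wrist_force: [-0.1, 0.8, -0.4]
opening: 0.75
grip_force: 0.0
```

>>> arm_command(
  motion=[
    {"delta_pos":[-0.052,-0.405,-0.067],"dr":[0,0,0],"claw":0.5},
    {"delta_pos":[-0.052,-0.405,-0.067],"dr":[0,0,0],"claw":0.5},
    {"delta_pos":[-0.052,-0.405,-0.067],"dr":[0,0,0],"claw":0.5},
    {"delta_pos":[-0.052,-0.405,-0.067],"dr":[0,0,0],"claw":0.5},
    {"delta_pos":[-0.052,-0.405,-0.067],"dr":[0,0,0],"claw":0.5},
  ],
)

```text
time_s: 10.48
eef_pos: [0.4435, -0.3036, 0.251]
eef_rot: [[-0.98, 0.201, 0.001], [0.201, 0.98, 0.0], [-0.001, 0.0, -1.0]]
wrist_force: [-0.5, 0.8, 0.0]
opening: 0.752
grip_force: 0.0
```

Run:
```python
from h import *
for i in range(3): im=bot.read_camera("wrist")   # settle
m=bot.camera_model("wrist"); im=bot.read_camera("wrist")
c,sz,a,ct=bar(m,im,.086); print(c,sz,a,cv2.boundingRect(ct))
it=bot.read_camera("top"); 
a4=cv2.resize(it[205:290,190:445],None,fx=3,fy=3,interpolation=cv2.INTER_CUBIC)
b4=im[60:340,100:600]; v=np.zeros((540,770,3),np.uint8); v[:255,:765]=a4; v[257:537,:500]=b4
cv2.imwrite("pics/w4.png",v[:,:,::-1])
go((c[0],c[1],.14),a)
```

```text
[ 0.44143614 -0.30039239] [0.03679195046424866, 0.09219685196876526] -24.575638 (302, 130, 52, 94)
t 10.725 at [ 0.4439 -0.301   0.2504] y 78.64 -> delta [5.000e-03 2.000e-04 2.207e-01] drz 0.2202
```

View pics/w4.png

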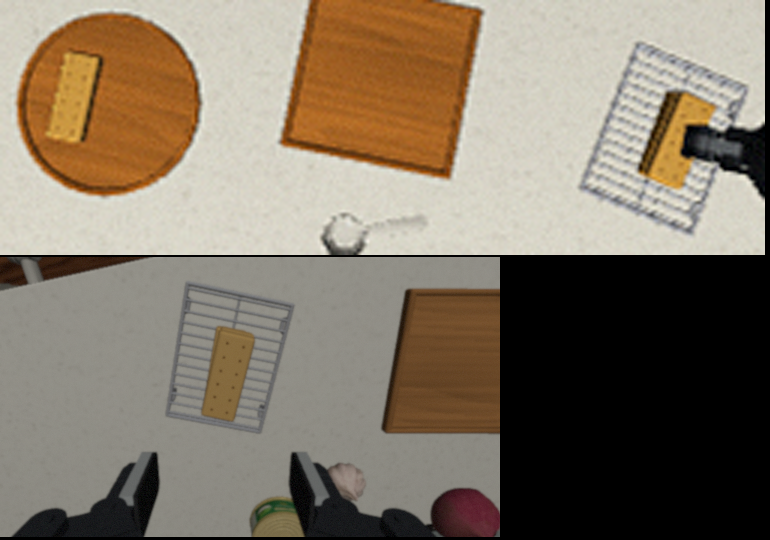

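Bar 1 lies flat inside the round tray (crop pixels (75,97)), and bar 2 is on top of the stack at (0.441, -0.300), turned -24.6°, 36.8 x 92 mm. Now I pick bar 2.

>>> arm_command(
  motion=[
    {"delta_pos":[0.005,0,0.1],"dr":[0,0,0.11],"claw":0.5},
    {"delta_pos":[0.005,0,0.22],"dr":[0,0,0.22],"claw":0.5},
    {"delta_pos":[0.005,0,0.22],"dr":[0,0,0.22],"claw":0.5},
    {"delta_pos":[0.005,0,0.22],"dr":[0,0,0.22],"claw":0.5},
  ],
)

```text
time_s: 11.22
eef_pos: [0.4424, -0.3026, 0.1429]
eef_rot: [[-0.91, 0.415, 0.003], [0.415, 0.91, -0.002], [-0.003, -0.001, -1.0]]
wrist_force: [0.2, -0.2, 1.1]
opening: 0.747
grip_force: 0.0
```

>>> arm_command(
  motion=[
    {"delta_pos":[0,0,0.06],"dr":[0,0,0],"claw":0.5},
    {"delta_pos":[0,0,0.11],"dr":[0,0,0],"claw":0.5},
    {"delta_pos":[0,0,0.146],"dr":[0,0,0],"claw":0.5},
    {"delta_pos":[0,0,0.146],"dr":[0,0,0],"claw":0.5},
  ],
)

```text
time_s: 11.72
eef_pos: [0.4423, -0.3032, 0.0689]
eef_rot: [[-0.909, 0.417, 0.002], [0.417, 0.909, -0.002], [-0.002, -0.001, -1.0]]
wrist_force: [0.6, 0.0, -0.1]
opening: 0.748
grip_force: 0.0
```

>>> arm_command(
  motion=[
    {"delta_pos":[0,0,0],"dr":[0,0,0],"claw":0.2},
    {"delta_pos":[0,0,0],"dr":[0,0,0],"claw":-1},
    {"delta_pos":[0,0,0],"dr":[0,0,0],"claw":-1},
    {"delta_pos":[0,0,0],"dr":[0,0,0],"claw":-1},
    {"delta_pos":[0,0,0],"dr":[0,0,0],"claw":-1},
  ],
)

```text
time_s: 12.35
eef_pos: [0.4424, -0.3033, 0.0695]
eef_rot: [[-0.909, 0.418, 0.003], [0.418, 0.909, -0.003], [-0.004, -0.001, -1.0]]
wrist_force: [1.0, -0.3, 5.7]
opening: 0.407
grip_force: 60.6
```

>>> arm_command(
  motion=[
    {"delta_pos":[0,0,-0.02],"dr":[0,0,0],"claw":-1},
    {"delta_pos":[0,0,-0.06],"dr":[0,0,0],"claw":-1},
    {"delta_pos":[0,0,-0.12],"dr":[0,0,0],"claw":-1},
  ],
)

```text
time_s: 12.72
eef_pos: [0.4399, -0.3014, 0.1265]
eef_rot: [[-0.908, 0.418, -0.003], [0.418, 0.908, 0.002], [0.004, 0.001, -1.0]]
wrist_force: [0.1, 0.1, -0.9]
opening: 0.41
grip_force: 59.8
```

Run:
```python
from h import *
go((.5148,.0243,.13),-11.5)
```

```text
t 12.725 at [ 0.4399 -0.3014  0.1265] y 65.29 -> delta [ 0.1362  0.6545 -0.0059] drz -0.2201
```

>>> arm_command(
  motion=[
    {"delta_pos":[0.068,0.327,0],"dr":[0,0,0],"claw":-1},
    {"delta_pos":[0.068,0.327,0],"dr":[0,0,0],"claw":-1},
    {"delta_pos":[0.068,0.327,0],"dr":[0,0,0],"claw":-1},
  ],
)

```text
time_s: 13.1
eef_pos: [0.4783, -0.1373, 0.1274]
eef_rot: [[-0.909, 0.417, -0.001], [0.417, 0.909, 0.001], [0.001, 0.0, -1.0]]
wrist_force: [0.2, -0.3, -1.3]
opening: 0.407
grip_force: 60.0
```

>>> arm_command(
  motion=[
    {"delta_pos":[0.068,0.327,0],"dr":[0,0,-0.22],"claw":-1},
    {"delta_pos":[0.068,0.327,0],"dr":[0,0,-0.22],"claw":-1},
    {"delta_pos":[0.068,0.327,0],"dr":[0,0,-0.22],"claw":-1},
    {"delta_pos":[0.068,0.327,0],"dr":[0,0,-0.22],"claw":-1},
    {"delta_pos":[0.068,0.327,0],"dr":[0,0,-0.22],"claw":-1},
  ],
)

```text
time_s: 13.72
eef_pos: [0.5156, 0.0228, 0.1271]
eef_rot: [[-0.98, 0.199, -0.001], [0.199, 0.98, -0.001], [0.001, -0.001, -1.0]]
wrist_force: [-0.3, -0.3, -0.8]
opening: 0.407
grip_force: 60.1
```

Run:
```python
from h import *
go((.5148,.0243,.018),-11.5)
```

```text
t 13.725 at [0.5156 0.0228 0.1271] y 78.52 -> delta [0.002  0.0028 0.2182] drz 0.0003
```

>>> arm_command(
  motion=[
    {"delta_pos":[0.002,0.003,0.08],"dr":[0,0,0],"claw":-1},
    {"delta_pos":[0.002,0.003,0.15],"dr":[0,0,0],"claw":-1},
    {"delta_pos":[0.002,0.003,0.195],"dr":[0,0,0],"claw":-1},
    {"delta_pos":[0.002,0.003,0.216],"dr":[0,0,0],"claw":-1},
    {"delta_pos":[0.002,0.003,0.216],"dr":[0,0,0],"claw":-1},
  ],
)

```text
time_s: 14.35
eef_pos: [0.5146, 0.0239, 0.0188]
eef_rot: [[-0.98, 0.201, -0.002], [0.201, 0.98, -0.0], [0.002, -0.0, -1.0]]
wrist_force: [-0.6, -0.7, -1.5]
opening: 0.405
grip_force: 60.1
```

>>> arm_command(
  motion=[
    {"delta_pos":[0,0,0.002],"dr":[0,0,0],"claw":-1},
    {"delta_pos":[0,0,0.004],"dr":[0,0,0],"claw":-1},
    {"delta_pos":[0,0,0.004],"dr":[0,0,0],"claw":-1},
  ],
)

```text
time_s: 14.72
eef_pos: [0.5159, 0.0249, 0.018]
eef_rot: [[-0.98, 0.199, 0.001], [0.199, 0.98, -0.0], [-0.001, 0.0, -1.0]]
wrist_force: [-0.2, -0.6, -0.3]
opening: 0.406
grip_force: 60.1
```

>>> arm_command(
  motion=[
    {"delta_pos":[0,0,0.002],"dr":[0,0,0],"claw":-1},
    {"delta_pos":[0,0,0.003],"dr":[0,0,0],"claw":-1},
    {"delta_pos":[0,0,0.003],"dr":[0,0,0],"claw":-1},
  ],
)

```text
time_s: 15.1
eef_pos: [0.5152, 0.0249, 0.0157]
eef_rot: [[-0.98, 0.199, -0.0], [0.199, 0.98, 0.0], [0.0, -0.0, -1.0]]
wrist_force: [0.3, -0.0, -1.1]
opening: 0.403
grip_force: 60.1
```

>>> arm_command(
  motion=[
    {"delta_pos":[0,0,0.002],"dr":[0,0,0],"claw":-1},
    {"delta_pos":[0,0,0.002],"dr":[0,0,0],"claw":-1},
  ],
)

```text
time_s: 15.35
eef_pos: [0.5152, 0.0248, 0.0146]
eef_rot: [[-0.98, 0.199, -0.0], [0.199, 0.98, 0.0], [0.0, -0.0, -1.0]]
wrist_force: [-0.2, 0.6, -0.4]
opening: 0.401
grip_force: 60.1
```

>>> arm_command(
  motion=[
    {"delta_pos":[0,0,0.002],"dr":[0,0,0],"claw":-1},
    {"delta_pos":[0,0,0.002],"dr":[0,0,0],"claw":-1},
  ],
)

```text
time_s: 15.6
eef_pos: [0.5153, 0.0248, 0.0138]
eef_rot: [[-0.98, 0.199, -0.0], [0.199, 0.98, -0.0], [0.0, -0.0, -1.0]]
wrist_force: [0.0, 0.5, -1.3]
opening: 0.405
grip_force: 60.1
```

>>> arm_command(
  motion=[
    {"delta_pos":[0,0,0.001],"dr":[0,0,0],"claw":-1},
    {"delta_pos":[0,0,0.001],"dr":[0,0,0],"claw":-1},
  ],
)

```text
time_s: 15.85
eef_pos: [0.5153, 0.0248, 0.0136]
eef_rot: [[-0.98, 0.199, 0.0], [0.199, 0.98, -0.0], [-0.0, -0.0, -1.0]]
wrist_force: [-1.0, 0.2, 1.5]
opening: 0.403
grip_force: 60.5
```

Contact on the square tray's floor. I release, lift and go back.

>>> arm_command(
  motion=[
    {"delta_pos":[0,0,0.001],"dr":[0,0,0],"claw":-1},
    {"delta_pos":[0,0,0.001],"dr":[0,0,0],"claw":0.0},
    {"delta_pos":[0,0,0.001],"dr":[0,0,0],"claw":0.25},
    {"delta_pos":[0,0,0.001],"dr":[0,0,0],"claw":0.25},
  ],
)

```text
time_s: 16.35
eef_pos: [0.5153, 0.0248, 0.0126]
eef_rot: [[-0.98, 0.199, -0.0], [0.199, 0.98, 0.0], [0.0, -0.0, -1.0]]
wrist_force: [0.0, -0.0, 0.1]
opening: 0.628
grip_force: 0.0
```

>>> arm_command(
  motion=[
    {"delta_pos":[0,0,-0.03],"dr":[0,0,0],"claw":0.25},
    {"delta_pos":[0,0,-0.1],"dr":[0,0,0],"claw":0.25},
    {"delta_pos":[0,0,-0.22],"dr":[0,0,0],"claw":0.25},
    {"delta_pos":[0,0,-0.26],"dr":[0,0,0],"claw":0.25},
  ],
)

```text
time_s: 16.85
eef_pos: [0.5181, 0.0246, 0.1489]
eef_rot: [[-0.98, 0.199, 0.009], [0.199, 0.98, -0.001], [-0.009, 0.001, -1.0]]
wrist_force: [0.1, -0.3, 0.4]
opening: 0.623
grip_force: 0.0
```

>>> arm_command(
  motion=[
    {"delta_pos":[0.005,-0.335,-0.085],"dr":[0,0,0],"claw":0.5},
    {"delta_pos":[0.005,-0.335,-0.085],"dr":[0,0,0],"claw":0.5},
    {"delta_pos":[0.005,-0.335,-0.085],"dr":[0,0,0],"claw":0.5},
  ],
)

```text
time_s: 17.23
eef_pos: [0.4794, -0.1409, 0.1876]
eef_rot: [[-0.98, 0.2, 0.003], [0.2, 0.98, -0.002], [-0.003, -0.001, -1.0]]
wrist_force: [-0.2, -0.4, -0.6]
opening: 0.751
grip_force: 0.0
```

>>> arm_command(
  motion=[
    {"delta_pos":[0.006,-0.335,-0.085],"dr":[0,0,0.21],"claw":0.5},
    {"delta_pos":[0.006,-0.335,-0.085],"dr":[0,0,0.21],"claw":0.5},
    {"delta_pos":[0.006,-0.335,-0.085],"dr":[0,0,0.21],"claw":0.5},
    {"delta_pos":[0.006,-0.335,-0.085],"dr":[0,0,0.21],"claw":0.5},
    {"delta_pos":[0.006,-0.335,-0.085],"dr":[0,0,0.21],"claw":0.5},
  ],
)

```text
time_s: 17.85
eef_pos: [0.4432, -0.302, 0.2284]
eef_rot: [[-0.913, 0.409, 0.001], [0.409, 0.913, 0.0], [-0.0, 0.001, -1.0]]
wrist_force: [-0.2, 0.0, 0.3]
opening: 0.75
grip_force: 0.0
```

Run:
```python
from h import *
for i in range(3): im=bot.read_camera("wrist")   # settle
m=bot.camera_model("wrist"); im=bot.read_camera("wrist")
c,sz,a,ct=bar(m,im,.064); print(c,sz,a,cv2.boundingRect(ct))
it=bot.read_camera("top"); 
a4=cv2.resize(it[195:290,190:445],None,fx=3,fy=3,interpolation=cv2.INTER_CUBIC)
b4=im[60:340,100:600]; v=np.zeros((570,770,3),np.uint8); v[:285,:765]=a4; v[287:567,:500]=b4
cv2.imwrite("pics/w5.png",v[:,:,::-1])
go((c[0],c[1],.12),a)
```

```text
[ 0.44225079 -0.29889604] [0.03719301149249077, 0.08900130540132523] -23.982239 (307, 133, 40, 88)
t 18.1 at [ 0.4434 -0.301   0.2276] y 66.02 -> delta [0.0038 0.0029 0.2153] drz -0.0
```

View pics/w5.png

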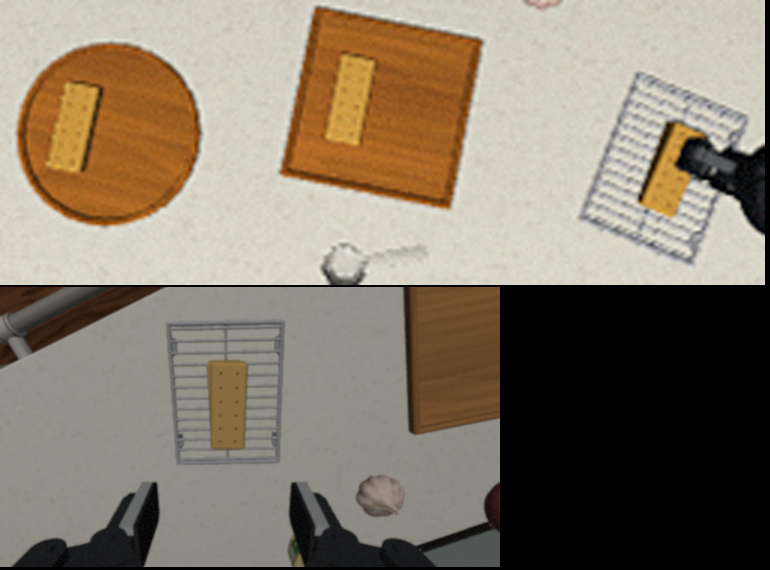

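Bar 2 lies in the square tray (crop (350,100)), and bar 3 is on top at (0.442, -0.299), -24.0°, 37 x 89 mm. I pick bar 3.

>>> arm_command(
  motion=[
    {"delta_pos":[0.004,0.003,0.1],"dr":[0,0,0],"claw":0.5},
    {"delta_pos":[0.004,0.003,0.216],"dr":[0,0,0],"claw":0.5},
    {"delta_pos":[0.004,0.003,0.216],"dr":[0,0,0],"claw":0.5},
    {"delta_pos":[0.004,0.003,0.216],"dr":[0,0,0],"claw":0.5},
  ],
)

```text
time_s: 18.6
eef_pos: [0.4431, -0.3006, 0.1221]
eef_rot: [[-0.913, 0.408, 0.002], [0.408, 0.913, -0.002], [-0.003, -0.001, -1.0]]
wrist_force: [1.2, -1.4, 0.4]
opening: 0.751
grip_force: 0.0
```

>>> arm_command(
  motion=[
    {"delta_pos":[0,0,0.06],"dr":[0,0,0],"claw":0.5},
    {"delta_pos":[0,0,0.11],"dr":[0,0,0],"claw":0.5},
    {"delta_pos":[0,0,0.149],"dr":[0,0,0],"claw":0.5},
    {"delta_pos":[0,0,0.149],"dr":[0,0,0],"claw":0.5},
  ],
)

```text
time_s: 19.1
eef_pos: [0.444, -0.3019, 0.0485]
eef_rot: [[-0.913, 0.408, 0.004], [0.408, 0.913, -0.003], [-0.005, -0.001, -1.0]]
wrist_force: [-1.0, 0.4, 1.2]
opening: 0.748
grip_force: 0.0
```

>>> arm_command(
  motion=[
    {"delta_pos":[0,0,0],"dr":[0,0,0],"claw":0.2},
    {"delta_pos":[0,0,0],"dr":[0,0,0],"claw":-1},
    {"delta_pos":[0,0,0],"dr":[0,0,0],"claw":-1},
    {"delta_pos":[0,0,0],"dr":[0,0,0],"claw":-1},
    {"delta_pos":[0,0,0],"dr":[0,0,0],"claw":-1},
  ],
)

```text
time_s: 19.73
eef_pos: [0.444, -0.3018, 0.0485]
eef_rot: [[-0.913, 0.408, 0.005], [0.408, 0.913, -0.004], [-0.006, -0.001, -1.0]]
wrist_force: [0.2, 0.4, 6.5]
opening: 0.404
grip_force: 63.7
```

>>> arm_command(
  motion=[
    {"delta_pos":[0,0,-0.02],"dr":[0,0,0],"claw":-1},
    {"delta_pos":[0,0,-0.06],"dr":[0,0,0],"claw":-1},
    {"delta_pos":[0,0,-0.16],"dr":[0,0,0],"claw":-1},
    {"delta_pos":[0,0,-0.16],"dr":[0,0,0],"claw":-1},
  ],
)

```text
time_s: 20.23
eef_pos: [0.4444, -0.3025, 0.1309]
eef_rot: [[-0.913, 0.408, 0.007], [0.408, 0.913, -0.007], [-0.009, -0.003, -1.0]]
wrist_force: [0.7, 0.1, -1.0]
opening: 0.402
grip_force: 62.8
```

Run:
```python
from h import *
go((.4752,.2407,.125),-11.5)
```

```text
t 20.225 at [ 0.4444 -0.3025  0.1309] y 65.9 -> delta [0.3874 1.0168 0.0051] drz -0.21
```

>>> arm_command(
  motion=[
    {"delta_pos":[0.129,0.339,0],"dr":[0,0,0],"claw":-1},
    {"delta_pos":[0.129,0.339,0],"dr":[0,0,0],"claw":-1},
    {"delta_pos":[0.129,0.339,0],"dr":[0,0,0],"claw":-1},
    {"delta_pos":[0.129,0.339,0],"dr":[0,0,0],"claw":-1},
  ],
)

```text
time_s: 20.72
eef_pos: [0.4514, -0.1154, 0.1246]
eef_rot: [[-0.915, 0.403, -0.002], [0.403, 0.915, 0.002], [0.002, 0.001, -1.0]]
wrist_force: [-0.3, 0.3, -1.6]
opening: 0.402
grip_force: 62.8
```

>>> arm_command(
  motion=[
    {"delta_pos":[0.129,0.339,0],"dr":[0,0,0],"claw":-1},
    {"delta_pos":[0.129,0.339,0],"dr":[0,0,0],"claw":-1},
    {"delta_pos":[0.129,0.339,0],"dr":[0,0,0],"claw":-1},
    {"delta_pos":[0.129,0.339,0],"dr":[0,0,0],"claw":-1},
  ],
)

```text
time_s: 21.22
eef_pos: [0.4623, 0.0644, 0.1248]
eef_rot: [[-0.915, 0.403, -0.001], [0.403, 0.915, 0.0], [0.001, -0.0, -1.0]]
wrist_force: [-0.5, -1.2, -0.5]
opening: 0.401
grip_force: 62.8
```

>>> arm_command(
  motion=[
    {"delta_pos":[0.129,0.339,0],"dr":[0,0,-0.21],"claw":-1},
    {"delta_pos":[0.129,0.339,0],"dr":[0,0,-0.21],"claw":-1},
    {"delta_pos":[0.129,0.339,0],"dr":[0,0,-0.21],"claw":-1},
    {"delta_pos":[0.129,0.339,0],"dr":[0,0,-0.21],"claw":-1},
    {"delta_pos":[0.129,0.339,0],"dr":[0,0,-0.21],"claw":-1},
  ],
)

```text
time_s: 21.85
eef_pos: [0.4732, 0.2413, 0.1247]
eef_rot: [[-0.98, 0.201, -0.001], [0.201, 0.98, -0.002], [0.001, -0.002, -1.0]]
wrist_force: [-0.2, -0.0, -0.3]
opening: 0.405
grip_force: 62.8
```

Run:
```python
from h import *
print(bot.sense()["eef_rot"].round(4))
go((.4752,.2407,.020),-11.5)
```

```text
[[-9.797e-01  2.006e-01 -1.000e-03]
 [ 2.006e-01  9.797e-01 -1.800e-03]
 [ 6.000e-04 -2.000e-03 -1.000e+00]]
t 21.85 at [0.4732 0.2413 0.1247] y 78.43 -> delta [-0.0042  0.      0.2094] drz -0.0012
```

>>> arm_command(
  motion=[
    {"delta_pos":[-0.003,0,0.08],"dr":[0,0,0],"claw":-1},
    {"delta_pos":[-0.003,0,0.15],"dr":[0,0,0],"claw":-1},
    {"delta_pos":[-0.003,0,0.19],"dr":[0,0,0],"claw":-1},
    {"delta_pos":[-0.003,0,0.21],"dr":[0,0,0],"claw":-1},
    {"delta_pos":[-0.003,0,0.21],"dr":[0,0,0],"claw":-1},
  ],
)

```text
time_s: 22.48
eef_pos: [0.4742, 0.2412, 0.0198]
eef_rot: [[-0.98, 0.201, -0.001], [0.201, 0.98, -0.001], [0.001, -0.001, -1.0]]
wrist_force: [-0.1, -0.6, -0.9]
opening: 0.405
grip_force: 62.8
```

>>> arm_command(
  motion=[
    {"delta_pos":[0,0,0.002],"dr":[0,0,0],"claw":-1},
    {"delta_pos":[0,0,0.005],"dr":[0,0,0],"claw":-1},
    {"delta_pos":[0,0,0.005],"dr":[0,0,0],"claw":-1},
  ],
)

```text
time_s: 22.85
eef_pos: [0.4748, 0.243, 0.0184]
eef_rot: [[-0.98, 0.199, 0.001], [0.199, 0.98, 0.0], [-0.001, 0.001, -1.0]]
wrist_force: [-0.0, 0.3, -0.5]
opening: 0.403
grip_force: 62.8
```

>>> arm_command(
  motion=[
    {"delta_pos":[0,0,0.002],"dr":[0,0,0],"claw":-1},
    {"delta_pos":[0,0,0.003],"dr":[0,0,0],"claw":-1},
    {"delta_pos":[0,0,0.003],"dr":[0,0,0],"claw":-1},
  ],
)

```text
time_s: 23.22
eef_pos: [0.4742, 0.2428, 0.0162]
eef_rot: [[-0.98, 0.199, -0.0], [0.199, 0.98, -0.0], [0.0, -0.0, -1.0]]
wrist_force: [0.2, -0.5, -0.3]
opening: 0.404
grip_force: 62.8
```

>>> arm_command(
  motion=[
    {"delta_pos":[0,0,0.002],"dr":[0,0,0],"claw":-1},
    {"delta_pos":[0,0,0.002],"dr":[0,0,0],"claw":-1},
  ],
)

```text
time_s: 23.48
eef_pos: [0.4742, 0.2427, 0.0151]
eef_rot: [[-0.98, 0.199, -0.0], [0.199, 0.98, -0.0], [0.0, -0.0, -1.0]]
wrist_force: [0.1, 0.0, -0.7]
opening: 0.408
grip_force: 62.8
```

>>> arm_command(
  motion=[
    {"delta_pos":[0,0,0.001],"dr":[0,0,0],"claw":-1},
    {"delta_pos":[0,0,0.001],"dr":[0,0,0],"claw":-1},
  ],
)

```text
time_s: 23.72
eef_pos: [0.4744, 0.2427, 0.0148]
eef_rot: [[-0.98, 0.199, 0.0], [0.199, 0.98, 0.0], [-0.0, 0.0, -1.0]]
wrist_force: [-0.2, -1.1, -1.1]
opening: 0.409
grip_force: 62.8
```

>>> arm_command(
  motion=[
    {"delta_pos":[0,0,0.001],"dr":[0,0,0],"claw":-1},
    {"delta_pos":[0,0,0.001],"dr":[0,0,0],"claw":-1},
  ],
)

```text
time_s: 23.98
eef_pos: [0.4744, 0.2428, 0.0146]
eef_rot: [[-0.98, 0.199, 0.0], [0.199, 0.98, 0.0], [-0.0, 0.0, -1.0]]
wrist_force: [-1.0, -0.1, 2.2]
opening: 0.404
grip_force: 63.0
```

>>> arm_command(
  motion=[
    {"delta_pos":[0,0,0.001],"dr":[0,0,0],"claw":-1},
    {"delta_pos":[0,0,0.001],"dr":[0,0,0],"claw":-1},
  ],
)

```text
time_s: 24.22
eef_pos: [0.4744, 0.2428, 0.0145]
eef_rot: [[-0.98, 0.199, 0.0], [0.199, 0.98, 0.0], [-0.0, 0.0, -1.0]]
wrist_force: [-2.7, -0.7, 6.1]
opening: 0.404
grip_force: 63.5
```

Contact again (6 N), so I release, lift and return for the last bar.

>>> arm_command(
  motion=[
    {"delta_pos":[0,0,0],"dr":[0,0,0],"claw":0.0},
    {"delta_pos":[0,0,0],"dr":[0,0,0],"claw":0.22},
    {"delta_pos":[0,0,0],"dr":[0,0,0],"claw":0.22},
  ],
)

```text
time_s: 24.6
eef_pos: [0.4743, 0.2427, 0.0134]
eef_rot: [[-0.98, 0.199, -0.0], [0.199, 0.98, -0.0], [0.0, -0.0, -1.0]]
wrist_force: [-0.5, -0.4, 0.1]
opening: 0.61
grip_force: 0.0
```

>>> arm_command(
  motion=[
    {"delta_pos":[0,0,-0.03],"dr":[0,0,0],"claw":0.22},
    {"delta_pos":[0,0,-0.1],"dr":[0,0,0],"claw":0.22},
    {"delta_pos":[0,0,-0.22],"dr":[0,0,0],"claw":0.22},
    {"delta_pos":[0,0,-0.26],"dr":[0,0,0],"claw":0.22},
  ],
)

```text
time_s: 25.1
eef_pos: [0.477, 0.2437, 0.1499]
eef_rot: [[-0.98, 0.199, 0.009], [0.199, 0.98, 0.003], [-0.008, 0.005, -1.0]]
wrist_force: [1.3, 0.1, -0.4]
opening: 0.609
grip_force: 0.0
```

>>> arm_command(
  motion=[
    {"delta_pos":[-0.052,-0.36,-0.04],"dr":[0,0,0],"claw":0.5},
    {"delta_pos":[-0.052,-0.36,-0.04],"dr":[0,0,0],"claw":0.5},
    {"delta_pos":[-0.052,-0.36,-0.04],"dr":[0,0,0],"claw":0.5},
    {"delta_pos":[-0.052,-0.36,-0.04],"dr":[0,0,0],"claw":0.5},
  ],
)

```text
time_s: 25.6
eef_pos: [0.4647, 0.0577, 0.1659]
eef_rot: [[-0.979, 0.206, 0.003], [0.206, 0.979, -0.001], [-0.003, -0.0, -1.0]]
wrist_force: [0.6, 0.2, 0.5]
opening: 0.75
grip_force: 0.0
```

>>> arm_command(
  motion=[
    {"delta_pos":[-0.052,-0.36,-0.04],"dr":[0,0,0],"claw":0.5},
    {"delta_pos":[-0.052,-0.36,-0.04],"dr":[0,0,0],"claw":0.5},
    {"delta_pos":[-0.052,-0.36,-0.04],"dr":[0,0,0],"claw":0.5},
    {"delta_pos":[-0.052,-0.36,-0.04],"dr":[0,0,0],"claw":0.5},
  ],
)

```text
time_s: 26.1
eef_pos: [0.4541, -0.1232, 0.185]
eef_rot: [[-0.979, 0.205, 0.002], [0.205, 0.979, -0.001], [-0.002, -0.001, -1.0]]
wrist_force: [-0.6, 1.7, 0.9]
opening: 0.755
grip_force: 0.0
```

>>> arm_command(
  motion=[
    {"delta_pos":[-0.052,-0.36,-0.04],"dr":[0,0,0.21],"claw":0.5},
    {"delta_pos":[-0.052,-0.36,-0.04],"dr":[0,0,0.21],"claw":0.5},
    {"delta_pos":[-0.052,-0.36,-0.04],"dr":[0,0,0.21],"claw":0.5},
    {"delta_pos":[-0.052,-0.36,-0.04],"dr":[0,0,0.21],"claw":0.5},
    {"delta_pos":[-0.052,-0.36,-0.04],"dr":[0,0,0.21],"claw":0.5},
  ],
)

```text
time_s: 26.72
eef_pos: [0.4438, -0.3002, 0.2037]
eef_rot: [[-0.913, 0.407, -0.0], [0.407, 0.913, 0.002], [0.001, 0.001, -1.0]]
wrist_force: [1.2, 0.5, 0.6]
opening: 0.749
grip_force: 0.0
```

Run:
```python
from h import *
for i in range(3): im=bot.read_camera("wrist")   # settle
m=bot.camera_model("wrist"); im=bot.read_camera("wrist")
c,sz,a,ct=bar(m,im,.042); print(c,sz,a,cv2.boundingRect(ct))
it=bot.read_camera("top"); 
a4=cv2.resize(it[195:290,190:445],None,fx=3,fy=3,interpolation=cv2.INTER_CUBIC)
b4=im[60:340,100:600]; v=np.zeros((570,770,3),np.uint8); v[:285,:765]=a4; v[287:567,:500]=b4
cv2.imwrite("pics/w6.png",v[:,:,::-1])
go((c[0],c[1],.10),a)
```

```text
[ 0.44434538 -0.30147719] [0.033708445727825165, 0.08987479656934738] -21.93177 (305, 136, 37, 89)
t 26.975 at [ 0.4436 -0.3004  0.204 ] y 66.03 -> delta [-0.0022 -0.0014  0.2079] drz -0.0339
```

View pics/w6.png

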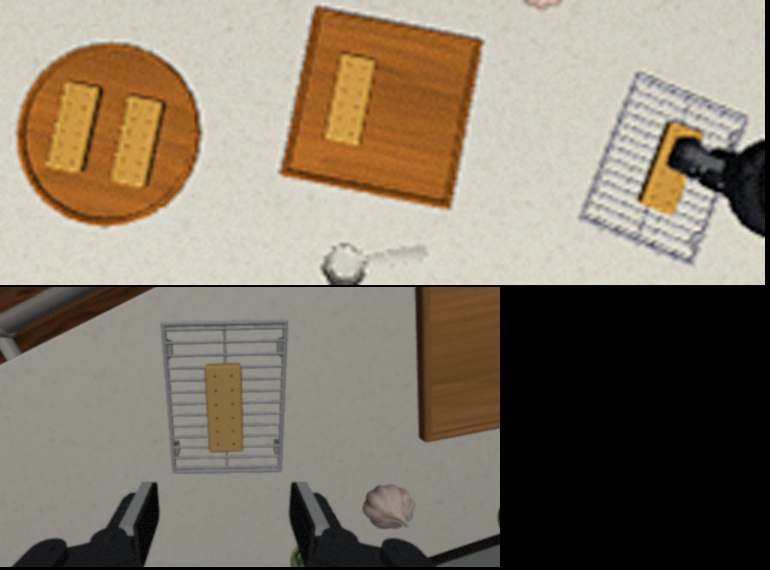

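Bars 1 and 3 lie side by side in the round tray (crop (75,127) and (138,140)). Bar 4 is at (0.444, -0.301), -21.9°, 34 x 90 mm, and I pick it now.

>>> arm_command(
  motion=[
    {"delta_pos":[-0.002,-0.001,0.1],"dr":[0,0,-0.034],"claw":0.5},
    {"delta_pos":[-0.002,-0.001,0.208],"dr":[0,0,-0.034],"claw":0.5},
    {"delta_pos":[-0.002,-0.001,0.208],"dr":[0,0,-0.034],"claw":0.5},
    {"delta_pos":[-0.002,-0.001,0.208],"dr":[0,0,-0.034],"claw":0.5},
  ],
)

```text
time_s: 27.48
eef_pos: [0.4449, -0.3032, 0.102]
eef_rot: [[-0.927, 0.375, 0.002], [0.375, 0.927, -0.002], [-0.003, -0.001, -1.0]]
wrist_force: [1.3, -0.9, 0.8]
opening: 0.749
grip_force: 0.0
```

>>> arm_command(
  motion=[
    {"delta_pos":[0,0,0.06],"dr":[0,0,0],"claw":0.5},
    {"delta_pos":[0,0,0.11],"dr":[0,0,0],"claw":0.5},
    {"delta_pos":[0,0,0.15],"dr":[0,0,0],"claw":0.5},
    {"delta_pos":[0,0,0.15],"dr":[0,0,0],"claw":0.5},
  ],
)

```text
time_s: 27.98
eef_pos: [0.4454, -0.304, 0.0272]
eef_rot: [[-0.927, 0.375, 0.003], [0.375, 0.927, -0.002], [-0.003, -0.001, -1.0]]
wrist_force: [-0.1, -0.6, 0.3]
opening: 0.751
grip_force: 0.0
```

>>> arm_command(
  motion=[
    {"delta_pos":[0,0,0],"dr":[0,0,0],"claw":0.2},
    {"delta_pos":[0,0,0],"dr":[0,0,0],"claw":-1},
    {"delta_pos":[0,0,0],"dr":[0,0,0],"claw":-1},
    {"delta_pos":[0,0,0],"dr":[0,0,0],"claw":-1},
    {"delta_pos":[0,0,0],"dr":[0,0,0],"claw":-1},
  ],
)

```text
time_s: 28.6
eef_pos: [0.4458, -0.3044, 0.0278]
eef_rot: [[-0.927, 0.376, 0.004], [0.376, 0.927, -0.004], [-0.005, -0.002, -1.0]]
wrist_force: [-0.1, -0.9, 6.6]
opening: 0.403
grip_force: 64.0
```

>>> arm_command(
  motion=[
    {"delta_pos":[0,0,-0.02],"dr":[0,0,0],"claw":-1},
    {"delta_pos":[0,0,-0.06],"dr":[0,0,0],"claw":-1},
    {"delta_pos":[0,0,-0.16],"dr":[0,0,0],"claw":-1},
    {"delta_pos":[0,0,-0.18],"dr":[0,0,0],"claw":-1},
    {"delta_pos":[0,0,-0.18],"dr":[0,0,0],"claw":-1},
  ],
)

```text
time_s: 29.22
eef_pos: [0.4445, -0.3034, 0.1159]
eef_rot: [[-0.927, 0.376, 0.002], [0.376, 0.927, -0.002], [-0.002, -0.001, -1.0]]
wrist_force: [-0.2, 1.1, -0.9]
opening: 0.399
grip_force: 63.1
```

Run:
```python
from h import *
go((.5018,-.0430,.115),-11.5)
```

```text
t 29.225 at [ 0.4445 -0.3034  0.1159] y 67.94 -> delta [0.0893 0.5257 0.0012] drz -0.176
```

>>> arm_command(
  motion=[
    {"delta_pos":[0.045,0.263,0],"dr":[0,0,0],"claw":-1},
    {"delta_pos":[0.045,0.263,0],"dr":[0,0,0],"claw":-1},
    {"delta_pos":[0.045,0.263,0],"dr":[0,0,0],"claw":-1},
  ],
)

```text
time_s: 29.6
eef_pos: [0.4712, -0.1684, 0.1124]
eef_rot: [[-0.929, 0.371, -0.004], [0.371, 0.929, 0.003], [0.005, 0.001, -1.0]]
wrist_force: [-1.1, -0.2, 0.0]
opening: 0.406
grip_force: 63.1
```

>>> arm_command(
  motion=[
    {"delta_pos":[0.045,0.263,0],"dr":[0,0,-0.176],"claw":-1},
    {"delta_pos":[0.045,0.263,0],"dr":[0,0,-0.176],"claw":-1},
    {"delta_pos":[0.045,0.263,0],"dr":[0,0,-0.176],"claw":-1},
    {"delta_pos":[0.045,0.263,0],"dr":[0,0,-0.176],"claw":-1},
    {"delta_pos":[0.045,0.263,0],"dr":[0,0,-0.176],"claw":-1},
  ],
)

```text
time_s: 30.22
eef_pos: [0.5005, -0.0437, 0.1141]
eef_rot: [[-0.98, 0.201, -0.001], [0.201, 0.98, -0.001], [0.001, -0.001, -1.0]]
wrist_force: [-0.5, 0.4, -0.8]
opening: 0.401
grip_force: 63.1
```

Run:
```python
from h import *
go((.5018,-.0430,.020),-11.5)
```

```text
t 30.225 at [ 0.5005 -0.0437  0.1141] y 78.38 -> delta [-0.0025  0.0021  0.1883] drz -0.0019
```

>>> arm_command(
  motion=[
    {"delta_pos":[-0.002,0.001,0.07],"dr":[0,0,0],"claw":-1},
    {"delta_pos":[-0.002,0.001,0.13],"dr":[0,0,0],"claw":-1},
    {"delta_pos":[-0.002,0.001,0.17],"dr":[0,0,0],"claw":-1},
    {"delta_pos":[-0.002,0.001,0.188],"dr":[0,0,0],"claw":-1},
    {"delta_pos":[-0.002,0.001,0.188],"dr":[0,0,0],"claw":-1},
  ],
)

```text
time_s: 30.85
eef_pos: [0.5015, -0.0428, 0.0204]
eef_rot: [[-0.98, 0.201, -0.001], [0.201, 0.98, 0.0], [0.001, -0.0, -1.0]]
wrist_force: [1.2, -0.9, -0.5]
opening: 0.397
grip_force: 63.1
```

>>> arm_command(
  motion=[
    {"delta_pos":[0,0,0.002],"dr":[0,0,0],"claw":-1},
    {"delta_pos":[0,0,0.004],"dr":[0,0,0],"claw":-1},
    {"delta_pos":[0,0,0.004],"dr":[0,0,0],"claw":-1},
  ],
)

```text
time_s: 31.22
eef_pos: [0.5025, -0.042, 0.0194]
eef_rot: [[-0.98, 0.199, 0.001], [0.199, 0.98, -0.0], [-0.001, -0.0, -1.0]]
wrist_force: [0.7, -0.4, -0.1]
opening: 0.403
grip_force: 63.1
```

>>> arm_command(
  motion=[
    {"delta_pos":[0,0,0.002],"dr":[0,0,0],"claw":-1},
    {"delta_pos":[0,0,0.002],"dr":[0,0,0],"claw":-1},
    {"delta_pos":[0,0,0.002],"dr":[0,0,0],"claw":-1},
  ],
)

```text
time_s: 31.6
eef_pos: [0.502, -0.0419, 0.0178]
eef_rot: [[-0.98, 0.199, -0.0], [0.199, 0.98, 0.0], [0.0, 0.0, -1.0]]
wrist_force: [0.9, 0.5, -0.5]
opening: 0.403
grip_force: 63.1
```

>>> arm_command(
  motion=[
    {"delta_pos":[0,0,0.002],"dr":[0,0,0],"claw":-1},
    {"delta_pos":[0,0,0.002],"dr":[0,0,0],"claw":-1},
  ],
)

```text
time_s: 31.85
eef_pos: [0.5019, -0.0419, 0.0167]
eef_rot: [[-0.98, 0.199, -0.0], [0.199, 0.98, 0.0], [0.0, -0.0, -1.0]]
wrist_force: [0.3, -0.3, -0.5]
opening: 0.402
grip_force: 63.1
```

>>> arm_command(
  motion=[
    {"delta_pos":[0,0,0.001],"dr":[0,0,0],"claw":-1},
    {"delta_pos":[0,0,0.001],"dr":[0,0,0],"claw":-1},
  ],
)

```text
time_s: 32.1
eef_pos: [0.502, -0.0419, 0.0162]
eef_rot: [[-0.98, 0.199, -0.0], [0.199, 0.98, 0.0], [0.0, 0.0, -1.0]]
wrist_force: [0.2, 0.5, -0.4]
opening: 0.404
grip_force: 63.1
```

>>> arm_command(
  motion=[
    {"delta_pos":[0,0,0.001],"dr":[0,0,0],"claw":-1},
    {"delta_pos":[0,0,0.001],"dr":[0,0,0],"claw":-1},
  ],
)

```text
time_s: 32.35
eef_pos: [0.502, -0.0419, 0.0159]
eef_rot: [[-0.98, 0.199, 0.0], [0.199, 0.98, -0.0], [-0.0, -0.0, -1.0]]
wrist_force: [-0.3, -0.2, 1.0]
opening: 0.405
grip_force: 63.3
```

>>> arm_command(
  motion=[
    {"delta_pos":[0,0,0.001],"dr":[0,0,0],"claw":-1},
    {"delta_pos":[0,0,0.001],"dr":[0,0,0],"claw":-1},
  ],
)

```text
time_s: 32.6
eef_pos: [0.502, -0.0419, 0.0158]
eef_rot: [[-0.98, 0.199, 0.0], [0.199, 0.98, -0.0], [-0.0, -0.0, -1.0]]
wrist_force: [-2.2, 0.7, 3.9]
opening: 0.403
grip_force: 63.7
```

Bar 4 is on the floor (4 N). I release, lift clear and check.

>>> arm_command(
  motion=[
    {"delta_pos":[0,0,0],"dr":[0,0,0],"claw":0.0},
    {"delta_pos":[0,0,0],"dr":[0,0,0],"claw":0.22},
    {"delta_pos":[0,0,0],"dr":[0,0,0],"claw":0.22},
  ],
)

```text
time_s: 32.98
eef_pos: [0.5019, -0.0419, 0.015]
eef_rot: [[-0.98, 0.199, -0.0], [0.199, 0.98, 0.0], [0.0, -0.0, -1.0]]
wrist_force: [0.9, -0.3, 0.9]
opening: 0.609
grip_force: 0.0
```

>>> arm_command(
  motion=[
    {"delta_pos":[0,0,-0.03],"dr":[0,0,0],"claw":0.22},
    {"delta_pos":[0,0,-0.1],"dr":[0,0,0],"claw":0.22},
    {"delta_pos":[0,0,-0.22],"dr":[0,0,0],"claw":0.22},
    {"delta_pos":[0,0,-0.32],"dr":[0,0,0],"claw":0.22},
  ],
)

```text
time_s: 33.48
eef_pos: [0.5024, -0.042, 0.1787]
eef_rot: [[-0.98, 0.199, 0.003], [0.199, 0.98, -0.001], [-0.003, -0.0, -1.0]]
wrist_force: [1.2, -0.8, 1.0]
opening: 0.608
grip_force: 0.0
```

>>> arm_command(
  motion=[
    {"delta_pos":[0,-0.4,-0.1],"dr":[0,0,0],"claw":0.22},
    {"delta_pos":[0,-0.4,-0.1],"dr":[0,0,0],"claw":0.22},
    {"delta_pos":[0,-0.4,-0.1],"dr":[0,0,0],"claw":0.22},
    {"delta_pos":[0,-0.4,-0.1],"dr":[0,0,0],"claw":0.22},
    {"delta_pos":[0,-0.4,-0.1],"dr":[0,0,0],"claw":0.22},
  ],
)

```text
time_s: 34.1
eef_pos: [0.4622, -0.2387, 0.2262]
eef_rot: [[-0.979, 0.202, 0.001], [0.202, 0.979, -0.0], [-0.001, 0.0, -1.0]]
wrist_force: [0.5, 0.6, 0.1]
opening: 0.608
grip_force: 0.0
```

Run:
```python
from h import *
it=bot.read_camera("top"); sc=bot.read_camera("scene")
a4=cv2.resize(it[150:290,190:445],None,fx=2,fy=2,interpolation=cv2.INTER_CUBIC)
b4=cv2.resize(sc[140:340,150:470],None,fx=1.55,fy=1.55)
v=np.zeros((592,512,3),np.uint8); v[:280,:510]=a4; v[282:592,:496]=b4
cv2.imwrite("pics/w7.png",v[:,:,::-1]); print(bot.sense()["time_s"])
```

```text
34.2
```

View pics/w7.png

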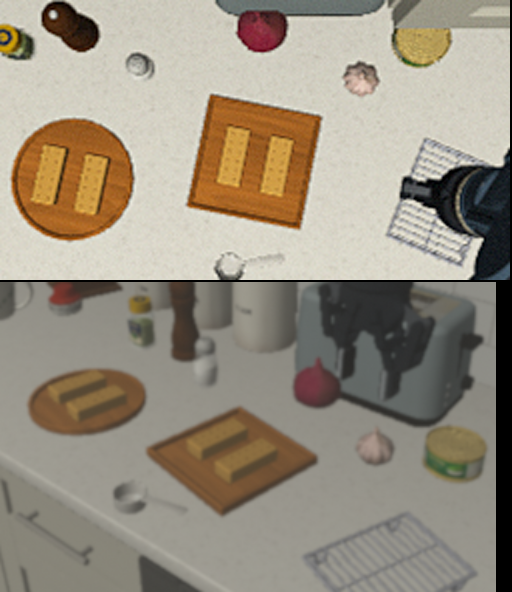

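Both trays hold two bars lying flat side by side (round at (49,175) and (92,184), square at (233,156) and (277,166)). The rack is empty and the bystanders have not moved, so I hand in.

```bash
python3 -c "
from plant import bot
print(bot.close_job())"
```

```text
the job is handed in; nothing more can be done
None
```

The four bars were dealt in turn from the top of the stack (round, square, round, square); each tray's two lie flat and side by side, the bystanders look unmoved, and the job was handed in at about 34 s.

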